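Stand the order tablet up on its kickstand

ROBOT

A 6-joint arm with a two-finger parallel gripper is mounted at the origin on a cart in front of the work surface, level with it; the furniture and walls round the work are solid. World frame = base frame: x ahead of the robot, y to its left, z up, the work surface at z = 0. Lengths are in mm, angles in degrees, forces in N, time in s.
With the tool pointing down it reaches from about 350 to 850 mm from the base axis. Payload 8.1 kg.
Tool frame: the origin (TCP) lies between the finger pads; the fingertips stand 25 mm ahead of it and the grasp point (between the pads) lies 6 mm ahead of it (r.tcp_to_tips is the distance from the TCP to the fingertips, in mm); z points along the fingers, y is the line along which they close (so a half turn about z gives the same grasp; the last joint's range is limited). The gripper opens to 85 mm and grips with 20 to 120 N. Pads are 22 mm wide; open, the fingers measure 114 mm over their backs; the gripper's body (76 mm by 85 mm) begins 54 mm behind the grasp point. The pads swing forward as they close: fully open they stand 13 mm farther back than shut.
Start: joints at [65.065, 7.471, 85.268, -0, 87.261, -4.893], TCP at [205.605, 563.677, 256.292] pointing down, gripper open.
Joint ranges: [-169.43, 169.43], [-51.17, 129.36], [1.28, 143.12], [-76.62, 256.62], [0, 156.53], [-152.29, 152.29]. Speed limits (degrees/s): [136.94, 136.94, 159.86, 180, 180, 180].

INTERFACE

Orientations are given as [roll, pitch, yaw] about the fixed x, y, z axes, in that order (R = Rz(yaw) Ry(pitch) Rx(roll)).
In Python, from bench import r gives the robot as it stands.
- The arm moves only by the tool apply_moves, never from a script. Its arguments are lists of equal length, an entry for each row: "angular": the turn, a rotation vector about the world's x, y, z in units of 8 degrees (1.0 is 8 degrees), a list of three; "travel": the shift along the world's x, y, z in units of 40 mm (1.0 is 40 mm), a list of three; "jaw": the opening, from 0 (shut) to 1 (fully open). A call has 1 to 20 rows; each row shifts and turns the commanded pose from where the row before left it; what a row does not reach is not made up. A row lasts 1/8 s, in which the tool goes at most 62.5 mm and 10.7 degrees, less where a joint would pass 70% of its speed; a pose out of reach is approached as far as the arm can. A call is refused whole if a number of a shift passes 1 or a number of a turn 1, either way. A call with a gripper value outside its range is refused whole. The fingers move at their own pace and stop on an object; "force" is the grip in N (left out, the last holds). Time passes only in rows, so rows that do not move let the fingers close. It gives the time, the measured TCP pose, the force, the opening and the grip force at its end, in the units of the state.
- r.sense(): the state, without advancing time (a new reading comes with each control period).
- r.snapshot(name): name is "side" or "top"; returns a dict with "color" (420x560x3 uint8, red, green, blue), "fx", "fy", "cx", "cy" (pixels), "R" (3x3) and "t" (3): a world point X has camera coordinates R X + t. Camera axes: x right, y down, z forward; pixel columns grow to the right and rows downward; lengths in mm; the calibration is good to about 2 mm. A picture is of the moment at which its call begins. There is no depth.
- r.hand_in(): hands the job in; it is judged then, once.
The state is a dict: "time": time; "joint_pos": joint angles; "qd": joint speeds; "joint_efforts": joint torques, N m; "tool_pos": TCP position; "tcp_rot": TCP orientation; "ft_force": force on the tool from outside, world axes, zero at the start; "wrist_torque": the same for the moment, N m; "finger_gap": finger opening in mm; "grip_force": force on a finger pad.
Only numpy, scipy, OpenCV 4.12 (cv2) and the standard library are available. Lean on these libraries where they do the work, as an engineer would, in place of code of your own. Each camera call takes 0.05 s, during which the arm holds its last target. There are 200 camera calls.

TASK

Get the order tablet ready for the cook: it lies on its screen on the table. Swing its kickstand leg all the way out, then stand the tablet up on it so that bottom edge and foot are both wholly on the rubber mat, the screen looking over the mat's yellow-striped front edge. Take the tin off the mat and leave it standing upright on the bare table, and leave everything else where it is.

Things in the scene. Friction and masses are not known exactly. Their poses are not given: they have to be found in the camera images.
- tablet_mid (a point): Order tablet, blue case with black corners, 170 x 130 x 16 mm, about 0.5 kg (varies by a quarter); point at the case's centre (8 mm above the screen face). Axes: x from bottom edge towards the handle, y along the bottom edge, z out of the back. Starts lying on its screen, z up, handle towards the robot within 0.65 rad.
- grip (a point): Centre of the handle's orange grip sleeve: round bar, 14 mm diameter, 84 mm long along the tablet's y, between two black arms 96 mm apart and 10 mm thick. At x = +121 mm from the case's centre, 36 mm beyond its top edge, 22 mm above the screen face. It turns freely on its axle, so the tablet hangs and swings from it when lifted; the point turns with it.
- knob (a point): Centre of the orange pull knob on the kickstand leg: 16 mm in diameter, 18 mm tall, standing square on the leg 78 mm from the hinge, its centre 12 mm above the leg's centre line. Folded, it is 34 mm above the screen face and its top 43 mm. The leg beneath is 12 mm wide, narrower than the knob.
- leg (a joint): Kickstand hinge, rad: 0 folded against the back, 0.80 fully unfolded against its stop; a friction hinge (about 0.09 N m) that stays where it is left. It starts between 0 and 0.2. Unfolding lifts the foot off the back.
- leg_axis (a point): Centre of the kickstand's hinge line, which runs along the tablet's y axis: at x = +35 mm, 22 mm above the screen face; axes as the tablet's. Folded, the leg points from here towards the bottom edge.
- foot (a point): Centre of the foot at the leg's end, 110 mm from the hinge: a black rubber crossbar, 10 mm in diameter and 58 mm long.
- corner_left (a point): Corner of the bottom edge on the tablet's back face, at x = -85, y = +65 mm from the case's centre, 16 mm above the screen face; axes as the tablet's. Standing on its kickstand, the tablet rests on this edge and the foot and leans back 0.42 rad from vertical; the sleeve is then 186 mm above this edge and 90 mm behind it, the foot about 95 mm behind it.
- corner_right (a point): The other corner of the bottom edge on the back face, at x = -85, y = -65 mm.
- mat: Black rubber mat fixed to the table, 180 mm (x) by 190 mm (y), 3 mm thick; origin at the centre of its underside. A yellow stripe runs along its front edge (-x), on the robot's side.
- tin_mid (a point): Food tin, 57 mm in diameter, 72 mm tall, about 0.3 kg, standing on the mat at the start; this point is its centre, half-way up; z along its axis.
- spice_mid (a point): Bystander, to be left alone: spice jar with a red cap, 45 x 45 x 106 mm; point half-way up.
- olives_mid (a point): Bystander, to be left alone: glass olive jar with a black lid, 64 x 64 x 94 mm; point half-way up.
- sauce_mid (a point): Bystander, to be left alone: red squeeze bottle, 55 x 55 x 218 mm; point half-way up.
- chilli_mid (a point): Bystander, to be left alone: chilli-flake shaker with a pale domed cap, 65 x 65 x 100 mm; point half-way up.
- mill_mid (a point): Bystander, to be left alone: dark wooden pepper mill, 58 x 58 x 170 mm; point half-way up.
- tomato_mid (a point): Bystander, to be left alone: tomato, 74 x 72 x 69 mm; point half-way up.
- scraper_mid (a point): Bystander, to be left alone: bench scraper, lying flat, 104 x 152 x 27 mm; point half-way up.

How it is judged (in metres and radians):
On the way, in this order (a step that is already met when the one before it is completed fails the run):
1. the kickstand leg is swung fully out (over 0.70 rad) while the tablet is not yet standing (value of joint leg above 0.7 rad and angle between tablet_mid's own x axis and vertical above 0.7 rad), for 0.2 s.
2. the tablet stands on the mat on bottom edge and kickstand (value of joint leg above 0.7 rad and angle between tablet_mid's own x axis and vertical between 0.25 and 0.6 rad and height (world z) of foot below 0.016 m and height (world z) of each of corner_left, corner_right below 0.012 m and x of corner_left in the frame of mat between -0.09 and 0.09 m and y of corner_left in the frame of mat between -0.095 and 0.095 m and x of corner_right in the frame of mat between -0.09 and 0.09 m and y of corner_right in the frame of mat between -0.095 and 0.095 m and x of foot in the frame of mat between 0 and 0.09 m and angle between the y axis of tablet_mid and the y axis of mat, either way round below 0.35 rad), for 0.2 s.
At the end, for the whole second after the job is handed in: Tablet stands on the mat leaning 0.25-0.6 rad, leg over 0.70 rad; bottom corners and foot down and inside the mat outline, foot in the rear half, bottom edge parallel to the front within 0.35 rad. Tin upright on the table, centre 25 mm clear of the mat. No bystander shifted 40 mm (all of step 2 and angle between tin_mid's own z axis and vertical below 0.1 rad and height (world z) of tin_mid between 0.02 and 0.05 m and (x of tin_mid in the frame of mat above 0.115 m or x of tin_mid in the frame of mat below -0.115 m or y of tin_mid in the frame of mat above 0.12 m or y of tin_mid in the frame of mat below -0.12 m)); the robot touches nothing.
It fails at once if a bystander (spice jar, olive jar, sauce bottle, chilli shaker, pepper mill, tomato or scraper) is shifted more than 40 mm or tipped more than 0.6 rad (distance of any of spice_mid, olives_mid, sauce_mid, chilli_mid, mill_mid, tomato_mid, scraper_mid from where it was at the start of the episode above 0.04 m or angle between any of spice_mid, olives_mid, sauce_mid, chilli_mid, mill_mid, tomato_mid, scraper_mid's own z axis and vertical above 0.6 rad).
It also fails if it takes over 72 s, if anything falls off the work surface, if the arm or the gripper's body presses on something with over 40 N, if the wrist force passes 120 N, or if a joint passes its speed limit or range.

## Working session

There is one attempt and no reset: what is moved stays moved. The work goes in short steps, Python scripts to look and compute and a tool call to move; the robot and the scene stay as the last step left them, time stands still between calls to the robot, and variables do not carry over. Pictures are saved under pics/ and viewed, at most 10 in all, crops included, and the job is handed in when it is done.

Besides the shell and the picture viewer there is one more tool, called after "Request:" as a command line: name --argument value ..., lists and objects as JSON in quotes. apply_moves: Moves the arm, as the interface text tells. Its arguments: {"type":"object","properties":{"angular":{"type":"array"},"travel":{"type":"array"},"jaw":{"type":"array"},"force":{"type":"number"}},"required":["angular","travel","jaw"]}

```bash
ls; mkdir -p pics
python3 - <<'E'
from bench import r
import cv2,json,numpy as np
for n in ("top","side"):
    s=r.snapshot(n); cv2.imwrite(f"pics/{n}0.png",cv2.resize(s["color"][:,:,::-1],(784,588),interpolation=cv2.INTER_CUBIC))
    print(n,s["fx"],s["fy"],s["cx"],s["cy"],np.round(s["R"],4).tolist(),np.round(s["t"],1).tolist())
print(r.sense())
E
```

```text
pics
top 434.49304492130017 434.49304492130017 282.10970046122213 205.55273117523865 [[0.0162, -0.9998, 0.0096], [-0.994, -0.0171, -0.1081], [0.1083, -0.0078, -0.9941]] [-286.0, 599.5, 1294.9]
side 388.77793561022474 388.77793561022474 276.0670127893453 215.14176555440596 [[-0.8649, -0.5019, -0.0044], [-0.1764, 0.3122, -0.9335], [0.4699, -0.8066, -0.3586]] [367.9, 280.8, 412.7]
{'time': 0.1, 'joint_pos': array([ 6.50644362e+01,  7.51111024e+00,  8.53249597e+01, -2.36512238e-03,
        8.72629560e+01, -4.89364998e+00]), 'qd': array([ 0.01189097, -0.08698619, -0.18532825, -0.03897116,  0.10011453,
       -0.10589138]), 'joint_efforts': array([ 9.02624724e-04, -5.70946240e+01, -5.01946199e+01, -2.40519967e-04,
        8.10228375e-03,  4.12853103e-05]), 'tool_pos': array([205.42120834, 563.23305533, 255.32747763]), 'tcp_rot': array([-1.79901134e+02, -6.09393635e-03,  1.59958196e+02]), 'ft_force': array([-0.58140905, -0.00733434, -0.64546597]), 'wrist_torque': array([0.04209089, 0.00200031, 0.02468051]), 'grip_force': 0.0, 'finger_gap': 85.38372941680373}
```

View pics/top0.png

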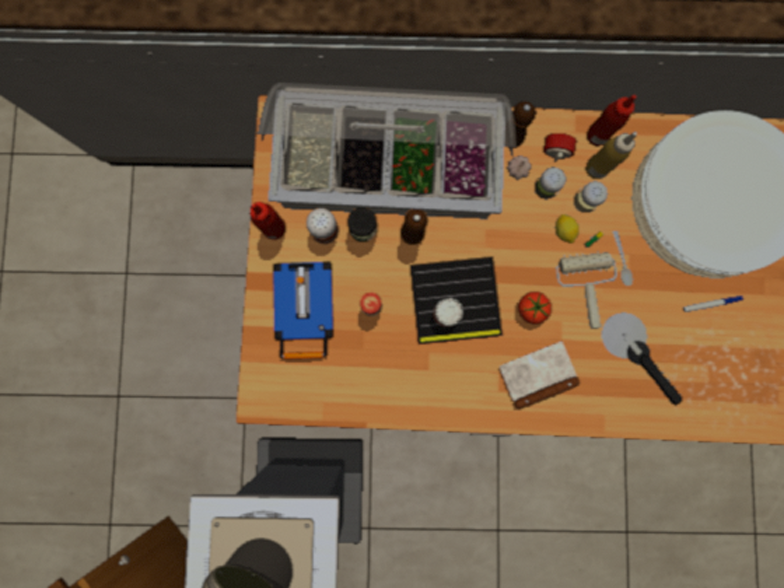

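View pics/side0.png

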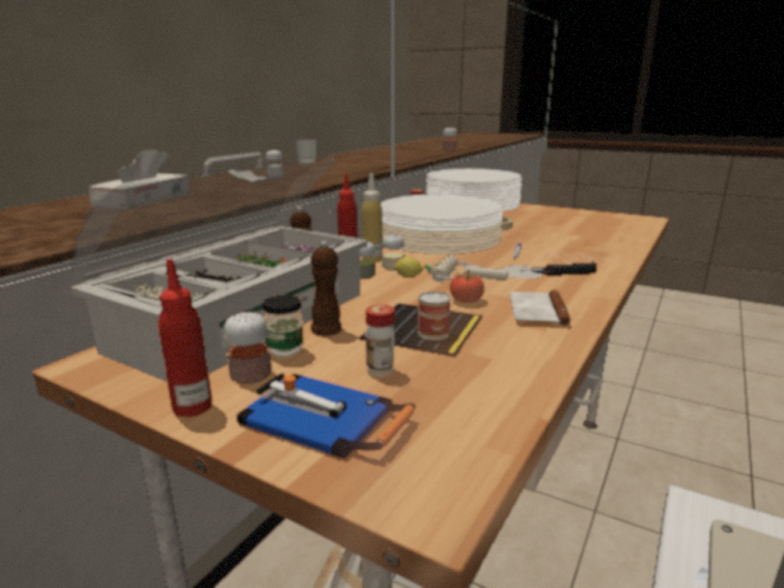

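The top view shows the tablet with knob at about (301,281) and sleeve from (284,355) to (324,354). The mat corners are (411,265), (493,258), (501,333) and (417,342), the tin top is at (449,311), and the spice jar at (371,302).

```bash
cat > h.py <<'E'
import numpy as np, cv2
from scipy.optimize import least_squares
from bench import r
def cam(n): return r.snapshot(n)
def back(s,uv,z):
    d=np.array([(uv[0]-s["cx"])/s["fx"],(uv[1]-s["cy"])/s["fy"],1.])
    R=np.array(s["R"]);c=-R.T@np.array(s["t"]);d=R.T@d
    return c+d*(z-c[2])/d[2]
def proj(s,X):
    p=np.array(s["R"])@np.array(X,float)+np.array(s["t"]); return np.array([s["fx"]*p[0]/p[2]+s["cx"],s["fy"]*p[1]/p[2]+s["cy"]])
def tri(a,ua,b,ub):
    f=lambda X:np.r_[proj(a,X)-ua,proj(b,X)-ub]
    q=least_squares(f,[500,100,50]); return q.x,np.abs(q.fun).max()
def blobs(s,lo,hi,box,mn=6):
    h=cv2.cvtColor(s["color"],cv2.COLOR_RGB2HSV); m=cv2.inRange(h,np.array(lo),np.array(hi))
    k=np.zeros_like(m);x0,y0,x1,y1=box;k[y0:y1,x0:x1]=m[y0:y1,x0:x1]
    n,l,st,c=cv2.connectedComponentsWithStats(k)
    return [(c[i].round(1),st[i,4],cv2.minAreaRect(np.argwhere(l==i)[:,::-1].astype(np.float32))) for i in range(1,n) if st[i,4]>=mn]
E
python3 - <<'E'
from h import *
t=cam("top");s=cam("side")
O=((5,130,120),(18,255,255))
for n,c,b in(("top",t,(185,180,245,262)),("side",s,(165,260,305,325))):
    print(n); [print(q[0],q[1],[np.round(v,1) for v in q[2]]) for q in blobs(c,*O,b)]
    print("blue",[(q[0],q[1],np.round(cv2.boxPoints(q[2]),1).tolist()) for q in blobs(c,(100,120,50),(125,255,255),(160,170,310,330),100)])
print("yellow",[(q[0],q[1],np.round(cv2.boxPoints(q[2]),1).tolist()) for q in blobs(t,(24,120,100),(35,255,255),(280,220,370,260))])
print("mat",[back(t,np.array(p)/1.4,3).round(0) for p in((411,265),(493,258),(501,333),(417,342))])
print("tin",back(t,np.array((449,311))/1.4,72).round(0))
for n,p,z in(("spice",(371,302),106),("chilli",(321,220),100),("olive",(362,220),94),("mill",(415,224),160),("sauce",(263,213),210),("tomato",(536,306),69)): print(n,back(t,np.array(p)/1.4,z).round(0))
def big(c,b,k,f): x0,y0,x1,y1=b; return cv2.resize(c["color"][y0:y1,x0:x1,::-1],None,fx=k,fy=k,interpolation=cv2.INTER_CUBIC)
a=big(t,(170,180,370,270),4,0)
b=big(s,(160,250,360,325),4,0)
cv2.imwrite("pics/z1.png",np.vstack([a[:300],b]) )
E
```

```text
top
[212.6 221.7] 1906 [array([214.5, 220.5]), array([81., 59.]), np.float64(90.0)]
[214.2 199.5] 18 [array([214. , 199.5]), array([3., 4.]), np.float64(90.0)]
[216.6 249.1] 357 [array([216., 249.]), array([12., 28.]), np.float64(90.0)]
blue [(array([215.9, 216.4]), np.int32(1660), [[196.0, 242.0], [196.0, 188.0], [236.0, 188.0], [236.0, 242.0]])]
side
[287.4 292.5] 1107 [array([285.7, 293. ]), array([39.4, 62.3]), np.float64(11.8)]
[206.  270.8] 58 [array([206. , 272.5]), array([11.,  8.]), np.float64(90.0)]
[171.5 275.1] 8 [array([171.1, 275.2]), array([5.8, 1.5]), np.float64(31.0)]
[177.  315.5] 349 [array([177.6, 313.6]), array([17.4, 32.3]), np.float64(59.9)]
[258.3 322.7] 27 [array([259. , 322.5]), array([10.,  3.]), np.float64(-0.0)]
blue [(array([225.3, 297.1]), np.int32(2514), [[173.10000610351562, 304.6000061035156], [186.0, 259.6000061035156], [274.70001220703125, 284.8999938964844], [261.8999938964844, 330.0]])]
yellow [(array([328. , 239.4]), np.int32(174), [[299.79998779296875, 240.6999969482422], [355.8999938964844, 234.89999389648438], [356.20001220703125, 238.0], [300.1000061035156, 243.8000030517578]])]
mat [array([ 660., -311.,    3.]), array([ 679., -496.,    3.]), array([ 511., -513.,    3.]), array([ 488., -327.,    3.])]
tin [ 553. -391.   72.]
spice [ 566. -227.  106.]
chilli [ 737. -118.  100.]
olive [ 740. -204.   94.]
mill [ 719. -313.  160.]
sauce [725. -20. 210.]
tomato [ 567. -576.   69.]
```

View pics/z1.png

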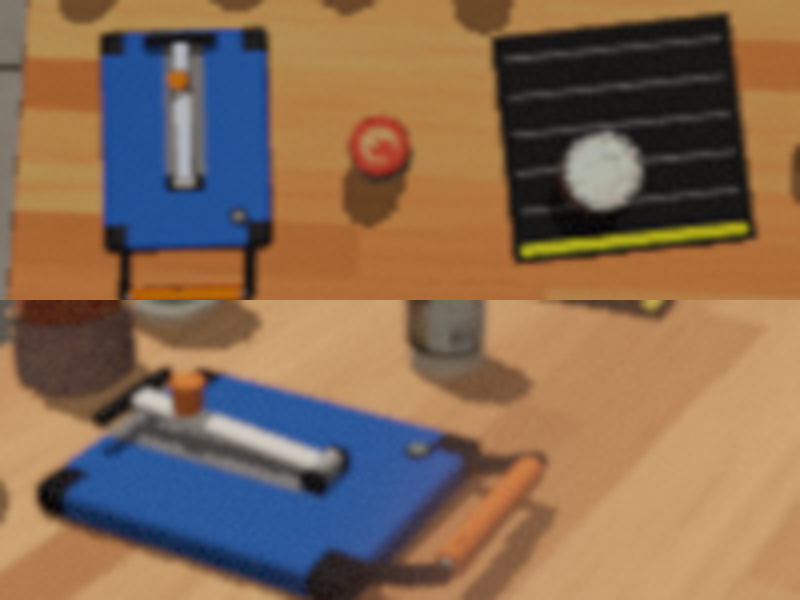

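The crop shows the tablet's back corners at crop pixels (102,33), (266,29), (271,246) and (105,251). The knob is at (178,79) in the top view and (187,393) in the side view, and the leg is nearly folded. I'll fit the tablet pose next.

Run:
```python
from h import *
t=cam("top");s=cam("side")
T=lambda x,y:np.array((170+x/4,180+y/4)); S=lambda x,y:np.array((160+x/4,250+(y-300)/4))
obs=[(t,T(102,32),(-85,65,16)),(t,T(266,29),(-85,-65,16)),(t,T(271,245),(85,-65,16)),(t,T(105,250),(85,65,16)),
 (s,S(345,586),(85,65,16)),(s,S(60,492),(-85,65,16)),(s,S(470,440),(85,-65,16)),
 (s,S(447,562),(121,42,22)),(s,S(535,462),(121,-42,22)),(t,np.array((216.5,253)),(121,0,22))]
# sign of y: tablet x to robot, z up
def X(p,b):
    c,q=p[:2],p[2]; ex=np.array([np.cos(q),np.sin(q)]);ey=np.array([-ex[1],ex[0]])
    return np.r_[c+b[0]*ex+b[1]*ey,b[2]]
def f(p): return np.concatenate([proj(c,X(p,np.array(b)*[1,g,1]))-u for c,u,b in obs])
for g in (1,-1):
    q=least_squares(f,[570,80,np.pi],loss="soft_l1"); print(g,q.cost,q.x.round(3),np.round(f(q.x).reshape(-1,2),1).tolist() if q.cost<60 else "")
    if g==1 or q.cost<60: best=(q.x,g)
p,g=best
for a in(0,.05,.1,.15,.2):
    u=35-78*np.cos(a)+12*np.sin(a); w=22+78*np.sin(a)+12*np.cos(a); k=X(p,(u,0,w))
    print(a,k.round(0),proj(t,k+[0,0,8]).round(1),proj(s,k).round(1))
print("seen",T(178,79),S(187,393)); print("tri",tri(t,T(178,79),s,S(187,393)))
print("grip",X(p,(121,0,22)).round(1),"hinge",X(p,(35,0,22)).round(1))
print("tabfront",back(t,np.array((450,430))/1.4,0).round(0),"scraper",[back(t,np.array(v)/1.4,10).round(0) for v in((500,374),(516,406),(565,345))])
# mat corners from crop
m=[back(t,T(*v),3) for v in((494,40),(727,15),(754,238),(518,262))]
print("mat",np.round(m,0).tolist(),np.mean(m,0).round(1),"tin",back(t,T(603,171),72).round(1))
```

```text
1 355.26208032023715 [559.858 -38.014   4.125] 
-1 14.353352385209938 [576.622 -73.022   3.19 ] [[-0.7, -0.6], [0.2, -1.2], [0.1, -0.4], [-0.8, -0.3], [0.6, -0.6], [-6.8, -2.6], [4.3, -0.6], [0.7, 0.9], [-0.1, 1.5], [0.1, 0.3]]
0 [620. -71.  34.] [214.8 199.1] [207.3 276.2]
0.05 [619. -71.  38.] [214.6 199.2] [207.4 274.5]
0.1 [618. -71.  42.] [214.4 199.3] [207.7 272.9]
0.15 [617. -71.  46.] [214.2 199.5] [208.  271.3]
0.2 [616. -71.  49.] [214.1 199.8] [208.4 269.7]
seen [214.5  199.75] [206.75 273.25]
tri (array([618.48600174, -69.46865159,  41.48698098]), np.float64(0.2899632963386125))
grip [455.8 -78.9  22. ] hinge [541.7 -74.7  22. ]
tabfront [ 297. -402.    0.] scraper [array([ 421., -510.,   10.]), array([ 352., -544.,   10.]), array([ 486., -654.,   10.])]
mat [[657.0, -311.0, 3.0], [680.0, -495.0, 3.0], [506.0, -515.0, 3.0], [484.0, -332.0, 3.0]] [ 581.8 -413.3    3. ] tin [ 550.9 -390.9   72. ]
```

Request:
apply_moves --angular '[[0, 0, 0.178], [0, 0, 0.178], [0, 0, 0.178], [0, 0, 0.178], [0, 0, 0.178], [0, 0, 0.178], [0, 0, 0.178], [0, 0, 0.178], [0, 0, 0.178], [0, 0, 0.178], [0, 0, 0.178], [0, 0, 0.178], [0, 0, 0.178], [0, 0, 0.178], [0, 0, 0.178], [0, 0, 0.178], [0, 0, 0], [0, 0, 0]]' --travel '[[0.645, -0.99, -0.1], [0.645, -0.99, -0.1], [0.645, -0.99, -0.1], [0.645, -0.99, -0.1], [0.645, -0.99, -0.1], [0.645, -0.99, -0.1], [0.645, -0.99, -0.1], [0.645, -0.99, -0.1], [0.645, -0.99, -0.1], [0.645, -0.99, -0.1], [0.645, -0.99, -0.1], [0.645, -0.99, -0.1], [0.645, -0.99, -0.1], [0.645, -0.99, -0.1], [0.645, -0.99, -0.1], [0.645, -0.99, -0.1], [0, 0, -1], [0, 0, -0.8]]' --jaw '[0.6, 0.6, 0.6, 0.6, 0.6, 0.6, 0.6, 0.6, 0.6, 0.6, 0.6, 0.6, 0.6, 0.6, 0.6, 0.6, 0.6, 0.6]' --force 20

```text
time: 2.55
tool_pos: [618.4, -70.8, 118.8]
tcp_rot: [180.0, -0.0, -177.3]
ft_force: [0.6, -0.2, -0.9]
finger_gap: 51.2
grip_force: 0.0
```

Request:
apply_moves --angular '[[0, 0, 0], [0, 0, 0], [0, 0, 0], [0, 0, 0]]' --travel '[[0, 0, -0.7], [0, 0, -0.6], [0, 0, -0.37], [0, 0, 0]]' --jaw '[0.6, 0.6, 0.6, 0.6]'

```text
time: 3.05
tool_pos: [617.4, -69.7, 52.2]
tcp_rot: [180.0, -0.1, -177.3]
ft_force: [-0.6, 0.4, 1.0]
finger_gap: 51.3
grip_force: 0.0
```

Run:
```python
from h import *
s=cam("side"); cv2.imwrite("pics/k.png",cv2.resize(s["color"][180:340,140:340,::-1],None,fx=3.6,fy=3.6,interpolation=cv2.INTER_CUBIC))
q=r.sense();print(q["tool_pos"],q["ft_force"],q["joint_pos"].round(0))
```

```text
[618.3666563  -69.89462857  53.56011956] [ 0.35376158 -0.07432764 -0.16937215] [ -11.   21.   91.   -0.   67. -104.]
```

View pics/k.png

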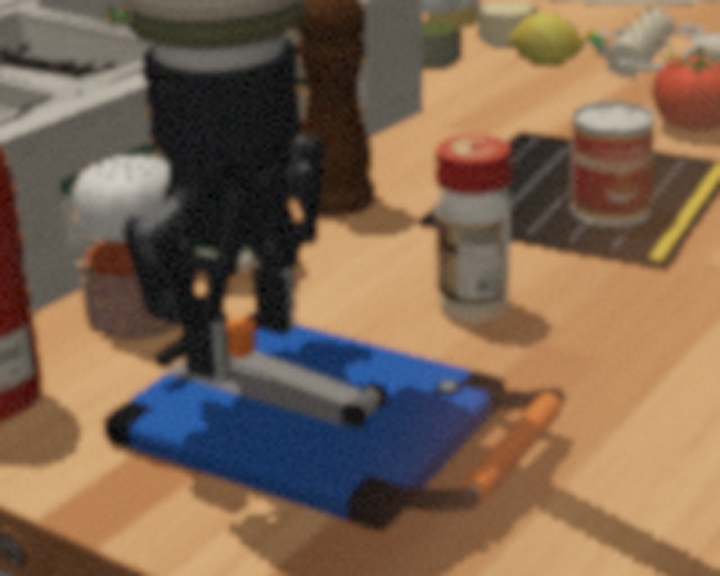

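The knob, at crop (238,335), sits between the two fingers. I'll close on it.

Request:
apply_moves --angular '[[0, 0, 0], [0, 0, 0], [0, 0, 0], [0, 0, 0], [0, 0, 0], [0, 0, 0]]' --travel '[[0, 0, 0], [0, 0, 0], [0, 0, 0], [0, 0, 0], [0, 0, 0], [0, 0, 0]]' --jaw '[0.1, 0.1, 0.1, 0.1, 0.1, 0.1]' --force 25

```text
time: 3.85
tool_pos: [619.3, -70.1, 54.2]
tcp_rot: [-180.0, 0.1, -177.3]
ft_force: [5.6, 0.4, 2.8]
finger_gap: 14.9
grip_force: 25.2
```

Request:
apply_moves --angular '[[0.022, -0.457, 0], [0.022, -0.457, 0], [0.022, -0.457, 0], [0.022, -0.457, 0], [0.022, -0.457, 0], [0.022, -0.457, 0], [0.022, -0.457, 0], [0.022, -0.457, 0], [0.022, -0.457, 0], [0, 0, 0]]' --travel '[[-0.063, -0.003, 0.118], [-0.063, -0.003, 0.118], [-0.063, -0.003, 0.118], [-0.084, -0.004, 0.104], [-0.084, -0.004, 0.104], [-0.084, -0.004, 0.104], [-0.102, -0.005, 0.086], [-0.102, -0.005, 0.086], [-0.102, -0.005, 0.086], [0, 0, 0]]' --jaw '[0.1, 0.1, 0.1, 0.1, 0.1, 0.1, 0.1, 0.1, 0.1, 0.1]'

```text
time: 5.1
tool_pos: [587.9, -71.4, 90.5]
tcp_rot: [180.0, 33.0, -177.3]
ft_force: [1.1, 1.6, 4.1]
finger_gap: 15.0
grip_force: 25.3
```

Forces are low, so I'll do the last segment with 2° extra to seat it on the stop.

Request:
apply_moves --angular '[[0.022, -0.457, 0], [0.022, -0.457, 0], [0.022, -0.457, 0], [0.012, -0.25, 0], [0, 0, 0], [0, 0, 0]]' --travel '[[-0.117, -0.006, 0.065], [-0.117, -0.006, 0.065], [-0.117, -0.006, 0.065], [-0.068, -0.003, 0.025], [0, 0, 0], [0, 0, 0]]' --jaw '[0.1, 0.1, 0.1, 0.1, 0.1, 0.1]'

```text
time: 5.85
tool_pos: [571.0, -69.2, 100.7]
tcp_rot: [-179.9, 45.5, -177.3]
ft_force: [-0.9, -0.4, -2.5]
finger_gap: 14.6
grip_force: 25.0
```

Run:
```python
from h import *
s=cam("side"); cv2.imwrite("pics/k2.png",cv2.resize(s["color"][180:340,140:340,::-1],None,fx=3.6,fy=3.6,interpolation=cv2.INTER_CUBIC))
q=r.sense();print(q["tool_pos"],q["ft_force"],q["joint_pos"].round(0))
```

```text
[571.19063718 -69.30250397 100.86793921] [-1.12037634  0.50603358 -2.44478183] [ -22.  -18.  138.   47.   24. -152.]
```

View pics/k2.png

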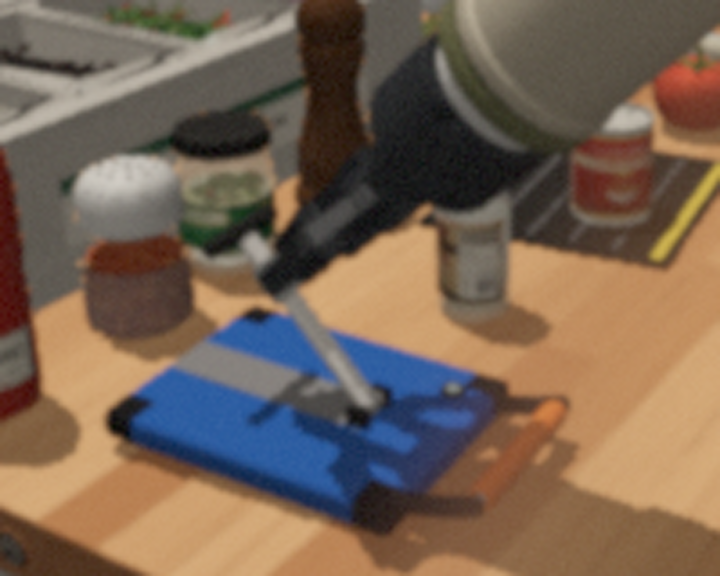

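Request:
apply_moves --angular '[[0, 0, 0], [0, 0, 0], [0, 0, 0], [-0.01, 0.25, 0], [-0.01, 0.25, 0], [-0.015, 0.3, 0], [-0.015, 0.3, 0], [-0.015, 0.3, 0], [-0.015, 0.3, 0], [-0.015, 0.3, 0], [0, 0, 0]]' --travel '[[0, 0, 0], [0, 0, 0], [0, 0, 0], [-0.15, 0, 0.15], [-0.2, 0, 0.2], [-0.2, 0, 0.22], [-0.25, 0, 0.25], [-0.25, 0, 0.3], [-0.25, 0, 0.35], [-0.25, 0, 0.4], [0, 0, 0]]' --jaw '[0.6, 0.6, 0.6, 0.6, 0.6, 0.6, 0.6, 0.6, 0.6, 0.6, 0.6]'

```text
time: 7.28
tool_pos: [511.1, -70.3, 179.3]
tcp_rot: [-179.7, 29.9, -177.3]
ft_force: [1.1, 0.1, 0.8]
finger_gap: 51.6
grip_force: 0.0
```

Run:
```python
from h import *
q=r.sense();print(q["tool_pos"],q["tcp_rot"],q["ft_force"],q["joint_pos"].round(1))
```

```text
[511.14583501 -70.29077233 179.31767697] [-179.73418608   29.86201639 -177.2956807 ] [1.05335179 0.12510221 0.78948902] [ -21.   -30.2  130.9   14.3   52.4 -119.7]
```

Request:
apply_moves --angular '[[-0.035, 0.75, 0], [-0.035, 0.75, 0], [-0.035, 0.75, 0], [-0.035, 0.75, 0], [-0.035, 0.73, 0], [0, 0, -0.97], [0, 0, -0.97], [0, 0, -0.97], [0, 0, -0.97], [0, 0, -0.97], [0, 0, -0.97], [0, 0, -0.97], [0, 0, -0.97], [0, 0, -0.97], [0, 0, -0.97], [0, 0, -0.97], [0, 0, 0]]' --travel '[[0, 0, 0.1], [0, 0, 0.1], [0, 0, 0.1], [0, 0, 0.1], [0, 0, 0.1], [0.09, -0.73, 0], [0.09, -0.73, 0], [0.09, -0.73, 0], [0.09, -0.73, 0], [0.09, -0.73, 0], [0.09, -0.73, 0], [0.09, -0.73, 0], [0.09, -0.73, 0], [0.09, -0.73, 0], [0.09, -0.73, 0], [0.09, -0.73, 0], [0, 0, 0]]' --jaw '[1, 1, 1, 1, 1, 1, 1, 1, 1, 1, 1, 1, 1, 1, 1, 1, 1]'

```text
time: 9.4
tool_pos: [549.0, -392.5, 194.6]
tcp_rot: [-179.8, -0.3, 97.2]
ft_force: [-0.8, -0.5, -0.6]
finger_gap: 85.1
grip_force: 0.0
```

Run:
```python
from h import *
q=r.sense();print(q["tool_pos"],q["tcp_rot"],q["ft_force"],q["joint_pos"].round(1))
```

```text
[ 548.98559086 -392.53319499  194.63517483] [-179.81440239   -0.30905824   97.16056563] [-0.8124421  -0.53711415 -0.60240314] [-40.   21.1  75.8   0.1  83.4 -47.1]
```

Request:
apply_moves --angular '[[0, 0, 0], [0, 0, 0], [0, 0, 0], [0, 0, 0], [0, 0, 0], [0, 0, 0], [0, 0, 0], [0, 0, 0], [0, 0, 0], [0, 0, 0]]' --travel '[[0.04, 0.04, -0.8], [0, 0, -0.8], [0, 0, -0.8], [0, 0, -0.6], [0, 0, -0.4], [0, 0, -0.1], [0, 0, 0], [0, 0, 0], [0, 0, 0], [0, 0, 0]]' --jaw '[1, 1, 1, 1, 1, 1, 0.5, 0.5, 0.5, 0.5]' --force 40

```text
time: 10.65
tool_pos: [552.0, -390.2, 58.5]
tcp_rot: [-179.9, -0.1, 97.3]
ft_force: [-0.0, 0.8, 6.5]
finger_gap: 56.6
grip_force: 43.4
```

Request:
apply_moves --angular '[[0, 0, 0], [0, 0, 0], [0, 0, 0], [0, 0, 0], [0, 0, 0], [0, 0, 0], [0, 0, 0], [0, 0, 0], [0, 0, 0], [0, 0, 0], [0, 0, 0], [0, 0, 0], [0, 0, 0], [0, 0, 0], [0, 0, 0], [0, 0, 0], [0, 0, 0]]' --travel '[[0, 0, 0.3], [0, 0, 0.6], [-0.4, 0.03, 0], [-0.5, 0.03, 0], [-0.5, 0.03, 0], [-0.5, 0.03, 0], [-0.5, 0.03, 0], [-0.5, 0.03, 0], [-0.5, 0.03, 0], [-0.4, 0.03, 0], [0, 0, 0], [0, 0, -0.4], [0, 0, -0.3], [0, 0, -0.15], [0, 0, -0.08], [0, 0, -0.03], [0, 0, 0]]' --jaw '[0.5, 0.5, 0.5, 0.5, 0.5, 0.5, 0.5, 0.5, 0.5, 0.5, 0.5, 0.5, 0.5, 0.5, 0.5, 0.5, 0.5]'

```text
time: 12.78
tool_pos: [398.7, -379.2, 55.6]
tcp_rot: [-179.7, -0.3, 97.3]
ft_force: [-8.5, 9.2, 14.3]
finger_gap: 56.9
grip_force: 44.9
```

Request:
apply_moves --angular '[[0, 0, 0], [0, 0, 0], [0, 0, 0], [0, 0, 0], [0, 0, 0], [0, 0, 0], [0, 0, 0], [0, 0, 0], [0, 0, -0.056], [0, 0, -0.056], [0, 0, -0.056], [0, 0, -0.056], [0, 0, -0.056], [0, 0, -0.056], [0, 0, -0.056], [0, 0, -0.056], [0, 0, -0.056], [0, 0, -0.056]]' --travel '[[0, 0, 0], [0, 0, 0], [0, 0, 0], [0, 0, 0.3], [0, 0, 0.6], [0, 0, 0.9], [0, 0, 0.9], [0, 0, 0.8], [0.143, 0.75, 0], [0.143, 0.75, 0], [0.143, 0.75, 0], [0.143, 0.75, 0], [0.143, 0.75, 0], [0.143, 0.75, 0], [0.143, 0.75, 0], [0.143, 0.75, 0], [0.143, 0.75, 0], [0.143, 0.75, 0]]' --jaw '[1, 1, 1, 1, 1, 1, 1, 0.6, 0.36, 0.36, 0.36, 0.36, 0.36, 0.36, 0.36, 0.36, 0.36, 0.36]'

```text
time: 15.02
tool_pos: [456.5, -78.9, 195.5]
tcp_rot: [-179.9, -0.2, 92.8]
ft_force: [0.2, 0.0, 0.3]
finger_gap: 30.9
grip_force: 0.0
```

Run:
```python
from h import *
s=cam("side"); q=r.sense();print(q["tool_pos"],q["tcp_rot"],q["finger_gap"],q["joint_pos"].round(1))
cv2.imwrite("pics/g.png",cv2.resize(s["color"][200:340,140:400,::-1],None,fx=3,fy=3,interpolation=cv2.INTER_CUBIC))
for y in(42,-42):
  X=np.array([455.8,-78.9,22])+y*np.array([-.048,1,0])*[-1,1,1]
  print(y,proj(s,X))
b=[q for q in blobs(s,(3,150,120),(16,255,255),(250,250,310,325),40)]; print([(x[0],x[1],np.round(cv2.boxPoints(x[2]),1).tolist()) for x in b])
```

```text
[456.87276591 -76.08937053 195.38172514] [-179.91728074   -0.34300338   92.8110719 ] 30.957315717450303 [-16.  -12.  110.6   0.3  81.6 -18.9]
42 [270.31787752 315.69166818]
-42 [295.64792795 292.57200572]
[(array([284. , 302.7]), np.int32(217), [[270.29998779296875, 313.3999938964844], [291.8999938964844, 288.20001220703125], [297.29998779296875, 292.79998779296875], [275.70001220703125, 318.0]])]
```

View pics/g.png

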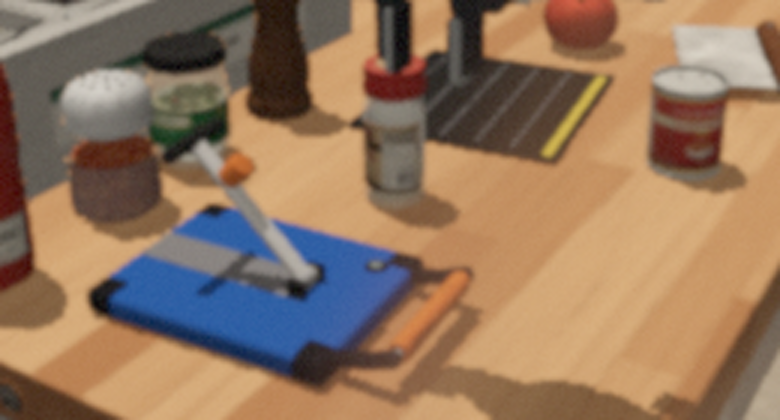

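Request:
apply_moves --angular '[[0, 0, 0], [0, 0, 0], [0, 0, 0], [0, 0, 0], [0, 0, 0], [0, 0, 0], [0, 0, 0], [0, 0, 0], [0, 0, 0], [0, 0, 0], [0, 0, 0], [0, 0, 0]]' --travel '[[0.02, 0, -0.9], [0, 0, -0.9], [0, 0, -0.9], [0, 0, -0.7], [0, 0, -0.4], [0, 0, -0.2], [0, 0, -0.15], [0, 0, 0], [0, 0, 0], [0, 0, 0], [0, 0, 0], [0, 0, 0]]' --jaw '[0.36, 0.36, 0.36, 0.36, 0.36, 0.36, 0.36, 0.36, 0.1, 0.1, 0.1, 0.1]' --force 50

```text
time: 16.58
tool_pos: [457.2, -80.0, 29.1]
tcp_rot: [-179.8, -0.2, 92.8]
ft_force: [-3.6, -0.2, 5.9]
finger_gap: 12.5
grip_force: 48.8
```

Request:
apply_moves --angular '[[0, 0, 0], [0, 0, 0], [0, 0, 0], [0, 0, 0], [0, 0, 0], [0, 0, 0], [0, 0, 0], [0, 0, 0], [0, 0, 0], [0, 0, 0], [0, 0, 0], [0, 0, 0], [0, 0, 0], [0, 0, 0], [0, 0, 0], [0, 0, 0], [0, 0, 0], [0, 0, 0], [0, 0, 0], [0, 0, 0]]' --travel '[[0, 0, 0.15], [0, 0, 0.3], [0, 0, 0.3], [0.05, 0, 0.3], [0.05, 0, 0.3], [0.05, 0, 0.3], [0.05, 0, 0.3], [0.05, 0, 0.3], [0.05, 0, 0.3], [0.05, 0, 0.3], [0.05, 0, 0.3], [0, 0, 0.3], [0, 0, 0.3], [0, 0, 0.3], [0, 0, 0.3], [0, 0, 0.3], [0, 0, 0.3], [0, 0, 0.3], [0, 0, 0.3], [0, 0, 0.3]]' --jaw '[0.1, 0.1, 0.1, 0.1, 0.1, 0.1, 0.1, 0.1, 0.1, 0.1, 0.1, 0.1, 0.1, 0.1, 0.1, 0.1, 0.1, 0.1, 0.1, 0.1]'

```text
time: 19.08
tool_pos: [473.1, -79.9, 263.2]
tcp_rot: [-179.8, -0.2, 92.8]
ft_force: [0.8, 0.5, -4.5]
finger_gap: 12.1
grip_force: 48.7
```

Request:
apply_moves --angular '[[0, 0, 0], [0, 0, 0], [0, 0, 0], [0, 0, 0], [0, 0, 0], [0, 0, 0]]' --travel '[[0, 0, 0.35], [0, 0, 0.4], [0, 0, 0.4], [0, 0, 0.4], [0, 0, 0.4], [0, 0, 0.25]]' --jaw '[0.1, 0.1, 0.1, 0.1, 0.1, 0.1]' --force 70

```text
time: 19.82
tool_pos: [473.3, -79.9, 351.8]
tcp_rot: [-179.9, -0.2, 92.8]
ft_force: [-0.6, -0.3, -5.4]
finger_gap: 11.7
grip_force: 68.2
```

Request:
apply_moves --angular '[[0, 0, 0.025], [0, 0, 0.025], [0, 0, 0.025], [0, 0, 0.025], [0, 0, 0.025], [0, 0, 0.025], [0, 0, 0.025], [0, 0, 0.025], [0, 0, 0.025], [0, 0, 0.025], [0, 0, 0.025], [0, 0, 0.025], [0, 0, 0.025], [0, 0, 0.025], [0, 0, 0.025], [0, 0, 0.025], [0, 0, 0.025], [0, 0, 0.025], [0, 0, 0.025], [0, 0, 0.025]]' --travel '[[0.016, -0.1, 0], [0.032, -0.2, 0], [0.048, -0.3, 0], [0.064, -0.4, 0], [0.087, -0.54, 0], [0.087, -0.54, 0], [0.087, -0.54, 0], [0.087, -0.54, 0], [0.087, -0.54, 0], [0.087, -0.54, 0], [0.087, -0.54, 0], [0.087, -0.54, 0], [0.087, -0.54, 0], [0.087, -0.54, 0], [0.087, -0.54, 0], [0.087, -0.54, 0], [0.064, -0.4, 0], [0.048, -0.3, 0], [0.032, -0.2, 0], [0.016, -0.1, 0]]' --jaw '[0.1, 0.1, 0.1, 0.1, 0.1, 0.1, 0.1, 0.1, 0.1, 0.1, 0.1, 0.1, 0.1, 0.1, 0.1, 0.1, 0.1, 0.1, 0.1, 0.1]'

```text
time: 22.32
tool_pos: [527.6, -419.4, 350.3]
tcp_rot: [-179.8, -0.3, 96.8]
ft_force: [-0.2, 0.0, -3.4]
finger_gap: 11.8
grip_force: 68.3
```

Request:
apply_moves --angular '[[0, 0, 0], [0, 0, 0], [0, 0, 0], [0, 0, 0], [0, 0, 0], [0, 0, 0]]' --travel '[[0, 0, -0.4], [0, 0, -0.5], [0, 0, -0.5], [0, 0, -0.5], [0, 0, -0.4], [0, 0, -0.2]]' --jaw '[0.1, 0.1, 0.1, 0.1, 0.1, 0.1]'

```text
time: 23.08
tool_pos: [527.2, -418.6, 248.6]
tcp_rot: [-179.8, -0.3, 96.8]
ft_force: [-0.0, -0.2, -4.5]
finger_gap: 12.0
grip_force: 68.3
```

Run:
```python
from h import *
s=cam("side"); t=cam("top"); q=r.sense();print(q["tool_pos"],q["tcp_rot"],q["ft_force"],q["joint_pos"].round(1))
a=cv2.resize(s["color"][130:290,230:430,::-1],(750,600),interpolation=cv2.INTER_CUBIC)
cv2.imwrite("pics/m.png",a)
```

```text
[ 527.20673289 -418.77609154  249.14666285] [-179.76181318   -0.31556805   96.79894087] [-0.78091668 -0.35026883 -4.34539153] [-42.8  19.3  72.3   0.   88.8 -49.6]
```

View pics/m.png

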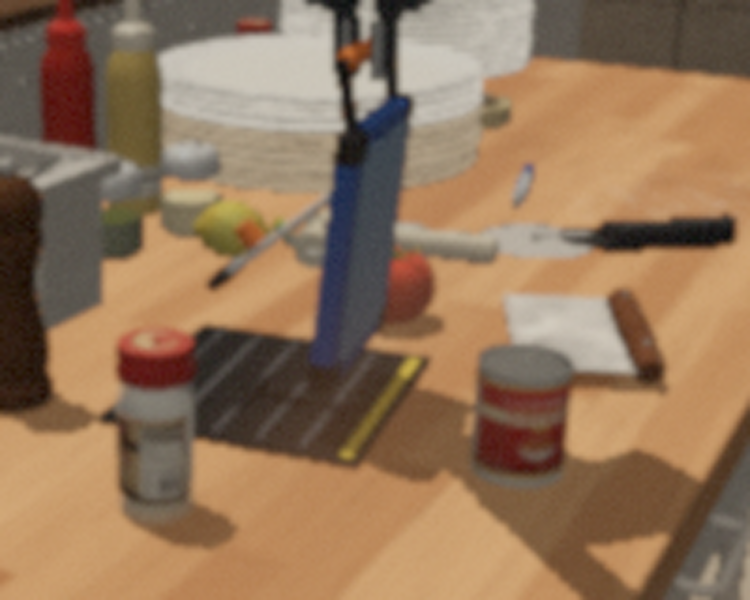

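Request:
apply_moves --angular '[[0, 0, 0], [0, 0, 0], [0, 0, 0], [0, 0, 0], [0, 0, 0], [0, 0, 0], [0, 0, 0]]' --travel '[[-0.1, 0, 0], [-0.1, -0.02, -0.15], [0, 0, -0.2], [0, 0, -0.2], [0, 0, -0.15], [0, 0, -0.1], [0, 0, 0]]' --jaw '[0.1, 0.1, 0.1, 0.1, 0.1, 0.1, 0.1]'

```text
time: 24.05
tool_pos: [519.5, -419.8, 218.1]
tcp_rot: [-179.8, -0.3, 96.8]
ft_force: [0.2, 0.6, -3.8]
finger_gap: 11.7
grip_force: 68.3
```

Request:
apply_moves --angular '[[0, 0, 0], [0, 0, 0], [0, 0, 0], [0, 0, 0]]' --travel '[[0, 0, -0.05], [0, 0, -0.05], [0, 0, -0.03], [0, 0, 0]]' --jaw '[0.1, 0.1, 0.1, 0.1]'

```text
time: 24.55
tool_pos: [521.1, -420.6, 217.0]
tcp_rot: [179.9, -0.0, 96.8]
ft_force: [0.2, 0.9, 9.1]
finger_gap: 12.3
grip_force: 69.7
```

Request:
apply_moves --angular '[[0, 0, 0], [0, 0, 0], [0, 0, 0], [0, 0, 0], [0, 0, 0], [0, 0, 0], [0, 0, 0], [0, 0, 0], [0, 0, 0], [0, 0, 0], [0, 0, 0]]' --travel '[[0.21, 0.025, 0.02], [0.21, 0.025, 0.01], [0.21, 0.025, 0], [0.21, 0.025, 0], [0.165, 0.02, -0.01], [0.165, 0.02, -0.02], [0.165, 0.02, -0.02], [0.165, 0.02, -0.03], [0.165, 0.02, -0.04], [0.165, 0.02, -0.05], [0, 0, 0]]' --jaw '[0.1, 0.1, 0.1, 0.1, 0.1, 0.1, 0.1, 0.1, 0.1, 0.1, 0.1]'

```text
time: 25.92
tool_pos: [593.1, -410.7, 207.1]
tcp_rot: [-179.8, -0.3, 96.8]
ft_force: [-0.9, 0.5, -2.6]
finger_gap: 11.9
grip_force: 68.6
```

Run:
```python
from h import *
s=cam("side"); q=r.sense();print(q["tool_pos"],q["tcp_rot"],q["ft_force"])
a=cv2.resize(s["color"][130:290,230:430,::-1],(750,600),interpolation=cv2.INTER_CUBIC)
cv2.imwrite("pics/m2.png",a)
```

```text
[ 592.81924895 -410.86134304  207.24375061] [-179.79990094   -0.26616928   96.81545544] [-0.59203624 -0.17574069 -3.75427776]
```

View pics/m2.png

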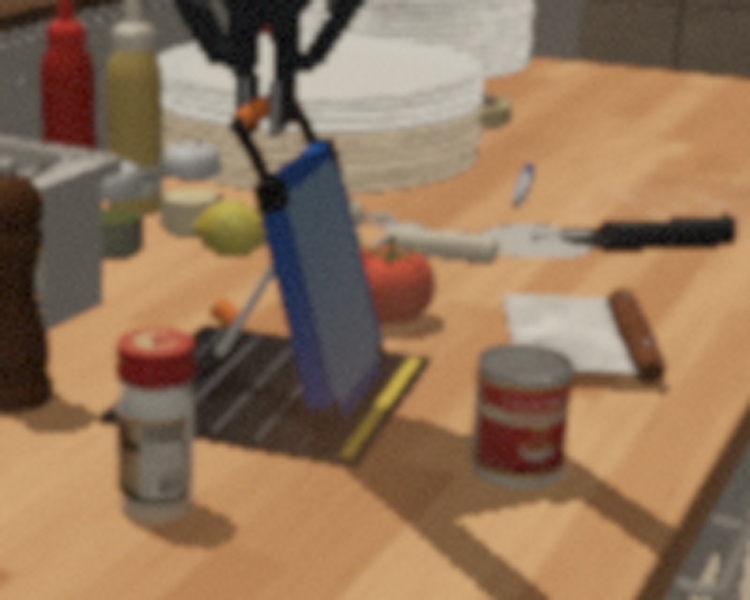

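It is leaning back, with the bottom edge on the mat at crop (307,408)–(380,355) and the foot nearly down. I'll finish the arc.

Request:
apply_moves --angular '[[0, 0, 0], [0, 0, 0], [0, 0, 0], [0, 0, 0], [0, 0, 0], [0, 0, 0], [0, 0, 0]]' --travel '[[0.15, 0.018, -0.05], [0.15, 0.018, -0.055], [0.15, 0.018, -0.06], [0.13, 0.015, -0.06], [0.1, 0.012, -0.05], [0.05, 0.006, -0.03], [0, 0, 0]]' --jaw '[0.1, 0.1, 0.1, 0.1, 0.1, 0.1, 0.1]'

```text
time: 26.85
tool_pos: [622.0, -407.8, 195.9]
tcp_rot: [-179.8, -0.2, 96.8]
ft_force: [-1.5, -0.7, 2.3]
finger_gap: 11.7
grip_force: 69.1
```

Run:
```python
from h import *
s=cam("side"); q=r.sense();print(q["tool_pos"],q["tcp_rot"],q["ft_force"])
a=cv2.resize(s["color"][130:290,230:430,::-1],(750,600),interpolation=cv2.INTER_CUBIC)
cv2.imwrite("pics/m3.png",a)
```

```text
[ 621.89550452 -407.81568561  195.89527895] [-179.83443932   -0.21428918   96.78968507] [-1.14197031 -0.41239079  3.06445345]
```

View pics/m3.png

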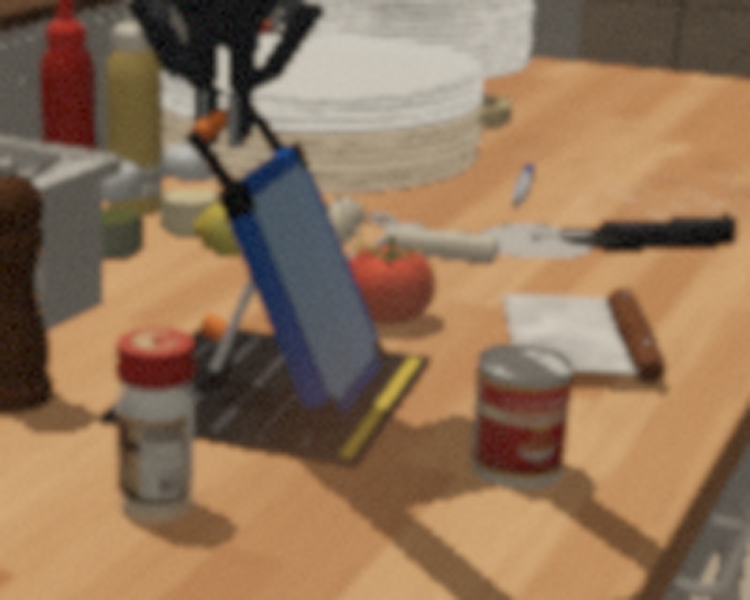

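Request:
apply_moves --angular '[[0, 0, 0], [0, 0, 0], [0, 0, 0], [0, 0, 0], [0, 0, 0], [0, 0, 0], [0, 0, 0], [0, 0, 0], [0, 0, 0]]' --travel '[[0, 0, 0], [0, 0, 0], [0, 0, 0], [0, 0, 0.1], [0, 0, 0.3], [0, 0, 0.6], [0, 0, 0.9], [0, 0, 0.9], [0, 0, 0]]' --jaw '[0.25, 0.36, 0.36, 0.36, 0.36, 0.36, 0.36, 0.36, 0.36]'

```text
time: 28.02
tool_pos: [623.3, -408.6, 314.0]
tcp_rot: [179.8, 0.1, 96.8]
ft_force: [0.4, 0.1, -0.4]
finger_gap: 30.7
grip_force: 0.0
```

Run:
```python
from h import *
s=cam("side"); t=cam("top"); q=r.sense();print(q["tool_pos"],q["ft_force"])
a=cv2.resize(s["color"][130:290,230:430,::-1],(400,320),interpolation=cv2.INTER_CUBIC)
b=cv2.resize(t["color"][170:330,270:470,::-1],(400,320),interpolation=cv2.INTER_CUBIC)
cv2.imwrite("pics/f.png",np.hstack([a,b]))
mc=np.array([582,-413]);mx=np.array([.993,.119]);my=np.array([-.119,.993])
# predicted pixels of nominal final pose, in crop (scale 2)
for n,(x,y,z) in dict(cornL=(-48,65,3),cornR=(-48,-65,3),footL=(47,29,8),footR=(47,-29,8),grip=(42,0,189)).items():
    X=np.r_[mc+x*mx+y*my,z]; print(n,((proj(s,X)-[230,130])*2).round(0),((proj(t,X)-[270,170])*2).round(0)+[400,0])
```

```text
[ 622.19535113 -407.75685577  308.53557934] [ 0.48014894  0.17327171 -0.01231945]
cornL [166. 232.] [473. 124.]
cornR [196. 193.] [556. 115.]
footL [105. 205.] [490.  61.]
footR [122. 189.] [527.  57.]
grip [118.  63.] [523.  46.]
```

View pics/f.png

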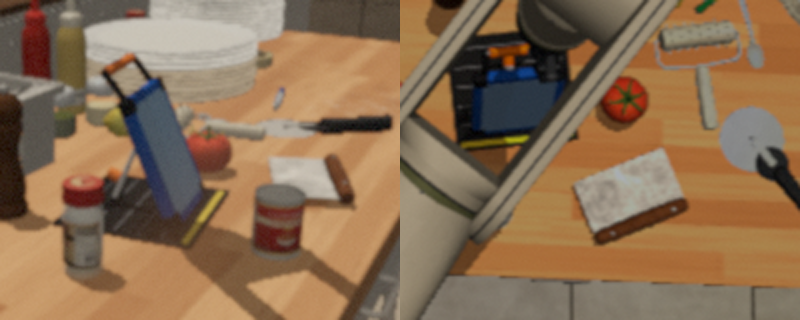

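The side view shows the tablet standing free with its foot on the rear half of the mat. The tin stands upright in front, and the top view matches the predicted edge and grip pixels. I'll hand it in.

```bash
python3 -c "
from bench import r
print(r.hand_in())"
```

```text
the job is handed in; nothing more can be done
None
```

I've handed in the job. In the last pictures the tablet stands on the mat with its leg out and its screen towards the yellow stripe. The tin is upright on the bare table and the bystanders look undisturbed. The hand-in gave no verdict, and the bottom corners and foot are black on the black mat, so I checked their placement by geometry.

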